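# Wind the loaf infeed table up level with the conveyor

## Task

The loaf infeed table stands too low for the conveyor beside it. Take the loose crank from its white cradle, feel its square socket onto the square end of the lift's spindle without forcing it until it is fully home, then wind the table up with it until its belt is level with the conveyor's belt, so that loaves slide across without catching. Go gently, touch the lift only through the crank and do not strain it, leave the crank fitted on the spindle at the end, and leave the tin and the brush where they are.

Things in the scene. Friction and masses are not known exactly. Their poses are not given: they have to be found in the camera images.
- spindle_seat (a point): Centre of the top face of the round brass bearing boss (48 mm across) on the lift's aluminium top plate, on the spindle's axis; z up. The lift is a stainless column (base 130 x 200 mm, two guide rods and a screw between them) fixed to the bench. The crank's hub stands on this face when it is fully home, the crank's origin then being at this point.
- spindle_tip (a point): Centre of the top of the spindle's bright end, 25 mm above the boss: a square 16 mm across the flats, 20 mm tall, with a round tapered nose on top (5 mm, from 16 to 11 mm diameter). How far the square is turned is NOT measured, it may be any angle (it does not follow this point's axes): feel for it. Clockwise from above raises the table 10 mm per turn; turning takes about 0.25 N m; self-locking.
- crank: The loose steel crank, about 0.4 kg, upright in its cradle. Origin: centre of the open underside of its socket hub; x along the arm to the handle, z up. Hub 34 x 34 mm, 36 mm high, with a square hole from below 17.6 mm across the flats, 28 mm deep, sides parallel to the crank's x and y.
- crank_arm (a point): Point on the crank's flat arm to hold it by when carrying and fitting: 32 mm from the crank's axis along its x, at mid-thickness, 42 mm above its origin. The bar is 22 mm wide (along the crank's y), 12 mm thick, and runs from 17 mm behind the axis to 106 mm in front of it. From 17 to 78 mm there is free room beside it for fingers.
- crank_grip (a point): Middle of the crank's red handle: an upright freely revolving sleeve, 24 mm in diameter, 52 mm tall, on the arm 90 mm from the crank's axis; 78 mm above the crank's origin, the sleeve's top 26 mm above this point. Winding takes about 3 N here and loads the socket with about 70 N; leverage multiplies any other sideways push at the handle several times in the socket.
- table_top (a point): Point on the upper face of the lift table's green belt (the table is about 218 x 218 mm), near its edge next to the conveyor. Its z is the height of the table; the table only moves up and down, at most 58 mm above its lowest position.
- conveyor_top (a point): Point on the upper face of the fixed conveyor's green belt near its edge next to the lift table, a few cm in y from table_top. Its z is the height to reach. A loaf lies on this belt.
- cradle: White plastic cradle fixed to the bench, plate 165 x 80 x 8 mm; origin on the bench below the crank's origin, x along the crank's arm. The crank's hub stands on the plate in a loose pocket whose walls reach 18 mm up the hub, its arm end on a post: lift it straight up 40 mm to clear it.
- tin: Empty dark loaf tin, 120 x 200 x 75 mm, standing open on the bench; origin at the centre of its underside.
- brush: Flat pastry brush with a wooden handle, lying on the bench; origin at its middle.
Mind the look-alikes: they are no part of the job. Leave any brown or purple look-alike of the crank alone.

How it is judged (in metres and radians):
On the way, in this order (a step that is already met when the one before it is completed fails the run):
1. the crank is fitted fully home on the spindle's square, upright (horizontal distance between crank and spindle_seat below 0.004 m and z of crank in the frame of spindle_seat below 0.004 m and angle between crank's own z axis and vertical below 0.12 rad), for 0.2 s.
2. the table is wound level with the conveyor, the crank still on the spindle (z of table_top in the frame of conveyor_top between -0.0025 and 0.0025 m and horizontal distance between crank and spindle_seat below 0.006 m), for 0.3 s.
At the end, for the whole second after the job is handed in: The table's belt is within 2.5 mm of the height of the conveyor's belt; the crank is left fully home on the spindle (hub within 4 mm of the boss, upright within 0.12 rad), at rest and let go (all of step 1 and z of table_top in the frame of conveyor_top between -0.0025 and 0.0025 m and linear speed of crank below 0.02 m/s); the robot touches nothing.
It fails at once if the crank is forced: more than 120 N in all the contacts between the crank and the lift with its spindle (contact force between crank and lift above 120 N).
It fails at once if the tin is disturbed (moved more than 20 mm) (distance of tin from where it was at the start of the episode above 0.02 m).
It fails at once if the brush is disturbed (moved more than 20 mm) (distance of brush from where it was at the start of the episode above 0.02 m).
It fails at once if the robot itself presses on the lift, its spindle or its table (more than 10 N) (contact force between any of the arm, the fingers and lift above 10 N).
It also fails if it takes over 72 s, if anything falls off the work surface, if the arm or the gripper's body presses on something with over 40 N, if the wrist force passes 120 N, or if a joint passes its speed limit or range.

## Robot

A 6-joint arm with a two-finger parallel gripper is mounted at the origin on the work surface. World frame = base frame: x ahead of the robot, y to its left, z up, the work surface at z = 0. Lengths are in mm, angles in rad, forces in N, time in s.
With the tool pointing down it reaches from about 350 to 850 mm from the base axis. Payload 8.1 kg.
Tool frame: the origin (TCP) lies between the finger pads; the fingertips stand 19 mm ahead of it and the grasp point (between the pads) is the TCP; z points along the fingers, y is the line along which they close (so a half turn about z gives the same grasp; the last joint's range is limited). The gripper opens to 85 mm and grips with 20 to 120 N. Pads are 22 mm wide; open, the fingers measure 114 mm over their backs; the gripper's body (76 mm by 85 mm) begins 54 mm behind the grasp point. The pads swing forward as they close: fully open they stand 13 mm farther back than shut.
Start: joints at [-1.373, 0.13, 1.488, -0, 1.523, -0.085], TCP at [167.448, -576.166, 250.292] pointing down, gripper open.
Joint ranges: [-2.96, 2.96], [-0.89, 2.26], [0.02, 2.5], [-1.34, 4.48], [0, 2.73], [-2.66, 2.66]. Speed limits (rad/s): [2.39, 2.39, 2.79, 3.14, 3.14, 3.14].

## Interface

Orientations are given as a 3x3 rotation matrix whose columns are the frame's x, y, z axes.
In Python, from bench import env, imaging gives the robot as it stands. The module is installed in compiled form; this text tells all that it offers.
- The arm moves only by the shell command python3 -m handwheel [FORCE], which reads ROWS from standard input. ROWS is a JSON list of rows, 1 to 12 of them, each an object with the fields wx, wy, wz (a rotation vector in a scale on which 1.0 is pi rad), tx, ty, tz (the shift in fractions of the full range, 1 being 800 mm), aperture (the opening from 0.0 (shut) to 1.0 (fully open)); a field left out counts as zero (the opening has to be given); each row is the pose to reach, as a shift and turn from the pose commanded when the command began, along the tool's axes at that moment; what a row does not reach only later rows make up. A row lasts 1/12 s, in which the tool goes at most 41.7 mm and 0.125 rad, less where a joint would pass 70% of its speed; a pose out of reach is approached as far as the arm can. The fingers move at their own pace and stop on an object; FORCE is the grip in N (left out, the last holds). Time passes only in rows, so rows that do not move let the fingers close. It prints the time, the measured TCP pose, the force, the opening and the grip force at its end. Input that does not fit is refused with a message, and nothing moves.
- env.read_state(): the state, without advancing time (a new reading comes with each control period).
- imaging.camera(name): name is "scene" or "top"; returns a dict with "frame" (480x640x3 uint8, red, green, blue), "range_z" (480x640 float32, mm along the optical axis (not along the pixel's ray), 0 where there is no reading), "fx", "fy", "cx", "cy" (pixels), "k1" (the pictures are not rectified: a ray, as slopes to the right and down, at radius r is drawn at 1 + k1 r^2 times it, then the intrinsics apply), "view" (4x4, takes a point from world to camera coordinates). Camera axes: x right, y up, looking along -z (the intrinsics and any distortion apply to the point x, -y, -z); pixel columns grow to the right and rows downward; lengths in mm; the calibration is good to about 2 mm. A picture is of the moment at which its call begins.
- env.hand_in(): hands the job in; it is judged then, once.
The state is a dict: "time": time; "joints": joint angles; "dq": joint speeds; "tau": joint torques, N m; "ee_pos": TCP position; "orientation": TCP orientation; "contact_force": force on the tool from outside, world axes, zero at the start; "wrist_torque": the same for the moment, N m; "finger_gap": opening from 0.0 (shut) to 1.0 (fully open); "gripper_force": force on a finger pad.
Only numpy, scipy, OpenCV 4.12 (cv2) and the standard library are available. Lean on these libraries where they do the work, as an engineer would, in place of code of your own. Each camera call takes 0.05 s, during which the arm holds its last target. There are 200 camera calls.

## Working session

There is one attempt and no reset: what is moved stays moved. The work goes in short steps, Python scripts to look and compute and a shell command to move; the robot and the scene stay as the last step left them, time stands still between calls to the robot, and variables do not carry over. Pictures are saved under pics/ and viewed, at most 10 in all, crops included, and the job is handed in when it is done.

```bash
mkdir -p pics; cat > h.py <<'E'
import numpy as np, cv2
from bench import env, imaging
def cloud(c):
    H,W=c["range_z"].shape
    u,v=np.meshgrid(np.arange(W),np.arange(H))
    a=(u-c["cx"])/c["fx"]; b=(v-c["cy"])/c["fy"]
    x,y=a.copy(),b.copy()
    for _ in range(10):
        s=1+c["k1"]*(x*x+y*y); x,y=a/s,b/s
    z=c["range_z"]; P=np.stack([x*z,-y*z,-z,np.ones_like(z)],-1)
    Q=P@np.linalg.inv(c["view"]).T
    Q=Q[...,:3]; Q[z<=0]=np.nan
    return Q
def shot(n,f=None):
    c=imaging.camera(n)
    if f: cv2.imwrite(f"pics/{f}.png",c["frame"][...,::-1])
    return c,cloud(c)
E
python3 - <<'E'
from h import *
for n in("scene","top"):
    c,Q=shot(n,n+"0"); np.savez(n+"0.npz",Q=Q,f=c["frame"]); print(n,c["fx"],c["k1"],np.linalg.inv(c["view"]).round(2).tolist())
print(env.read_state())
E
```

```text
scene 487.6703127082618 -0.008286286049985775 [[-0.75, -0.48, 0.46, 1063.62], [0.66, -0.54, 0.52, 618.74], [0.0, 0.69, 0.72, 1015.96], [0.0, 0.0, 0.0, 1.0]]
top 591.1474078417003 -0.17361946137056097 [[0.0, 0.99, -0.13, 280.87], [-1.0, 0.0, 0.0, -12.81], [0.0, 0.13, 0.99, 1748.02], [0.0, 0.0, 0.0, 1.0]]
{'time': 0.1, 'joints': array([-1.37342088e+00,  1.31113979e-01,  1.48921509e+00, -2.60926320e-05,
        1.52301817e+00, -8.53768142e-02]), 'dq': array([ 0.00038462, -0.00060239, -0.00197197, -0.00027967,  0.001313  ,
        0.00086696]), 'tau': array([ 9.65095933e-04, -5.70953214e+01, -5.01941299e+01, -3.61366574e-04,
        8.18056025e-03, -2.22783029e-05]), 'ee_pos': array([ 167.3294429 , -575.68461819,  249.30784131]), 'orientation': array([[ 9.60290864e-01,  2.79000573e-01, -3.69624209e-04],
       [ 2.79000790e-01, -9.60289340e-01,  1.71540594e-03],
       [ 1.23653053e-04, -1.75041410e-03, -9.99998460e-01]]), 'contact_force': array([0.21819597, 0.83086752, 0.28802415]), 'wrist_torque': array([-0.03337253,  0.03664634, -0.00163959]), 'gripper_force': 0.0, 'finger_gap': 1.0002210391810697}
```

View pics/scene0.png

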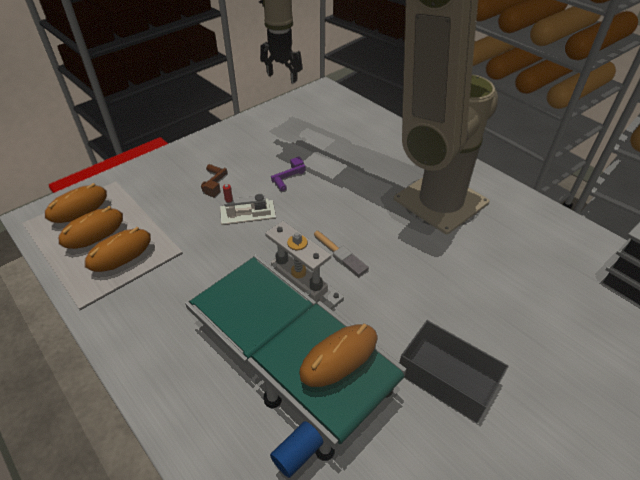

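View pics/top0.png

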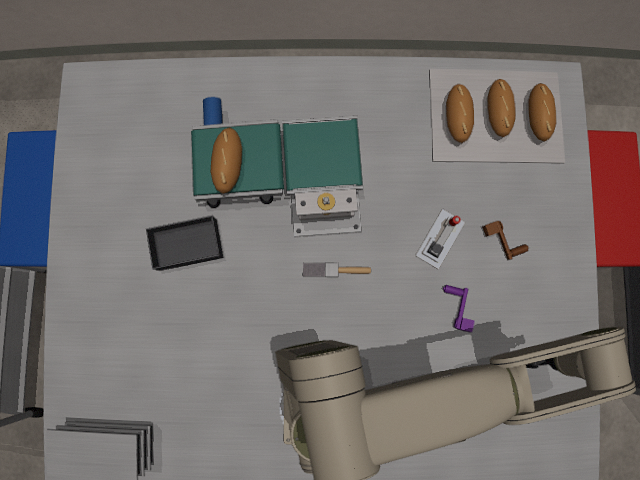

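The scene view has the lift boss at about (297,241), the crank in its white cradle at (245,208), and the brown and purple look-alikes at (213,180) and (290,173). In the top view the boss is at (326,201), the crank hub at (434,249), its red handle at (455,220), and the table/conveyor belt seam at u≈283.

```bash
python3 - <<'E'
from h import *
T=np.load("top0.npz");S=np.load("scene0.npz")
a=T["f"][185:275,290:480]; cv2.imwrite("pics/cropT.png",cv2.resize(a,(760,360),interpolation=cv2.INTER_CUBIC)[...,::-1])
a=S["f"][165:305,205:365]; cv2.imwrite("pics/cropS.png",cv2.resize(a,(640,560),interpolation=cv2.INTER_CUBIC)[...,::-1])
for D,n in((T,"T"),(S,"S")):
    Q=D["Q"];f=D["f"].astype(int);R,G,B=f[...,0],f[...,1],f[...,2]
    m=(R>120)&(G<70)&(B<70)&(Q[...,2]>30)&(Q[...,0]>300)&(Q[...,1]>-500)
    if m.any(): print(n,"red",m.sum(),np.nanmedian(Q[m],0).round(1),Q[m].min(0).round(1),Q[m].max(0).round(1))
    g=(G>R+25)&(G>B+5)&np.isfinite(Q[...,2])
    m=g&(Q[...,0]>400)
    q=Q[m]; ys=np.arange(-120,400,15)
    print(n,"green",[(int(y),round(float(np.median(q[abs(q[:,1]-y)<8,2])),1)) for y in ys if (abs(q[:,1]-y)<8).sum()>10], q.min(0).round(),q.max(0).round())
    br=(R>150)&(B<90)&(G>100)&(Q[...,2]>60)&(Q[...,0]>300)&(Q[...,0]<700)&(abs(Q[...,1])<120)
    if br.any():print(n,"brass",br.sum(),np.nanmedian(Q[br],0),Q[br].min(0),Q[br].max(0))
    # dark steel parts by height near cradle
for (u,v) in [(326,201),(326,195),(320,201),(332,201),(326,207),(310,201),(345,201)]: print(u,v,T["Q"][v,u].round(1),T["f"][v,u])
E
```

```text
T red 26 [ 534.2 -381.1  114.1] [ 526.  -392.8  107.5] [ 545.3 -374.2  122.9]
T green [(-120, 104.1), (-105, 105.1), (-90, 106.1), (-75, 105.8), (-60, 106.3), (-45, 106.1), (-30, 106.3), (-15, 106.3), (0, 106.2), (15, 105.6), (30, 105.7), (45, 105.6), (60, 105.7), (75, 106.0), (90, 105.8), (105, 107.0), (120, 122.1), (135, 123.6), (150, 123.8), (165, 123.9), (180, 123.1), (195, 123.5), (210, 123.5), (225, 123.5), (240, 123.2), (285, 125.8), (300, 124.2), (315, 123.8), (330, 123.5), (345, 123.4), (360, 122.4), (375, 118.2)] [ 604. -116.   93.] [831. 371. 171.]
T brass 157 [571.78362852 -16.48063812 193.13210785] [549.76535382 -37.97564869 181.09725639] [594.05767544   4.99853777 201.02275556]
S red 17 [ 536.4 -379.   112. ] [ 525.9 -390.6  108.6] [ 545.2 -373.   113.8]
S green [(-105, 105.0), (-90, 105.2), (-75, 105.5), (-60, 105.3), (-45, 105.4), (-30, 105.2), (-15, 105.4), (0, 105.4), (15, 105.4), (30, 105.3), (45, 105.2), (60, 105.3), (75, 105.3), (90, 105.3), (105, 103.5), (120, 122.1), (135, 123.1), (150, 123.3), (165, 123.3), (180, 123.3), (195, 123.3), (210, 123.1), (225, 123.4), (240, 123.5), (255, 123.4), (270, 123.5), (285, 123.6), (300, 123.3), (315, 123.3), (330, 123.2), (345, 123.3), (360, 122.4), (375, 119.2)] [ 605. -110.   95.] [830. 376. 129.]
S brass 117 [579.00617673  -7.48106571 192.33787831] [547.71358601 -36.69137238 188.82228253] [593.8400322    7.45485277 195.60243901]
326 201 [567.3 -16.4 216.5] [117 117 116]
326 195 [587.1 -16.5 197.8] [165 135  74]
320 201 [ 5.733e+02 -4.000e-01  1.847e+02] [165 136  77]
332 201 [572.6 -32.6 188.5] [163 134  73]
326 207 [557.1 -16.5 183.4] [163 135  75]
310 201 [572.6  26.4 188.6] [160 154 152]
345 201 [572.9 -67.5 187.2] [162 155 153]
```

View pics/cropT.png

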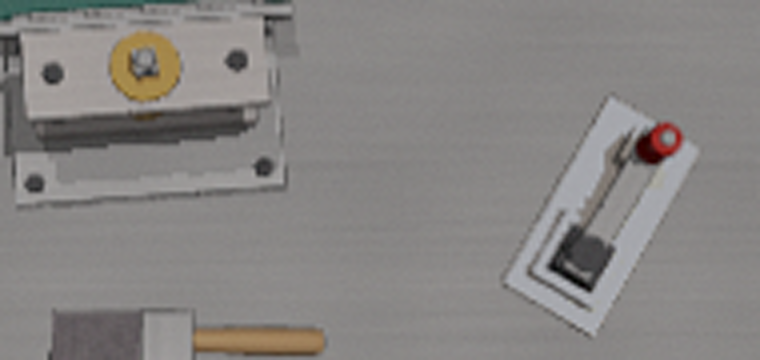

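View pics/cropS.png

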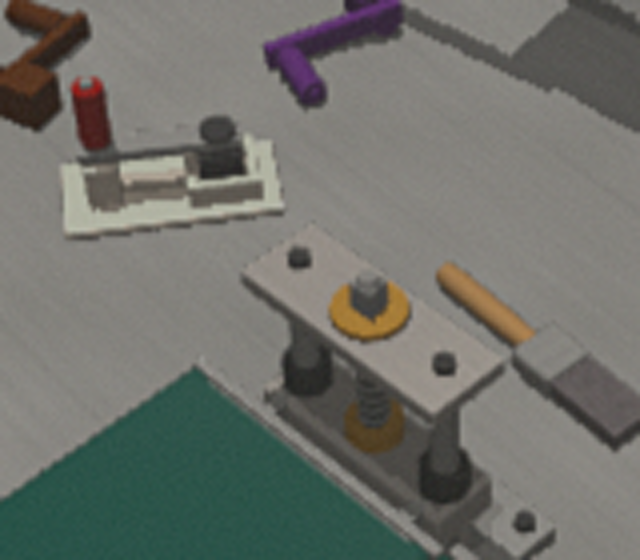

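Crops: the spindle's bright square stands on the boss at cropT (145,62). The crank hub's round cap is at cropT (585,253) and the red handle at (660,143), so the arm points up and right. Next I measure the crank's pose from the point clouds.

```bash
python3 - <<'E'
from h import *
for n in "TS":
    D=np.load({"T":"top0.npz","S":"scene0.npz"}[n]);Q=D["Q"];f=D["f"].astype(int)
    m=(Q[...,0]>410)&(Q[...,0]<580)&(Q[...,1]>-410)&(Q[...,1]<-290)
    for lo,hi in((4,12),(48,60),(60,75),(100,125)):
        k=m&(Q[...,2]>lo)&(Q[...,2]<hi); q=Q[k]
        if len(q)<5: print(n,lo,len(q)); continue
        r=cv2.minAreaRect(q[:,:2].astype(np.float32)); print(n,lo,hi,len(q),np.median(q,0).round(1),"rect",np.round(r[0],1),np.round(r[1],1),round(r[2],1))
    if n=="T":
        k=m&(Q[...,2]>46); 
        for p,c in zip(Q[k],f[k]): print(p.round(0).astype(int).tolist(),c.tolist(),end=" ")
        print()
    k=(Q[...,2]>205)&(Q[...,2]<230)&(abs(Q[...,0]-572)<40)&(abs(Q[...,1]+16)<40); print(n,"tip",k.sum(),np.median(Q[k],0),Q[k].min(0),Q[k].max(0))
    k=(Q[...,2]>175)&(Q[...,2]<205)&(abs(Q[...,0]-572)<60)&(abs(Q[...,1]+16)<120);R,G,B=f[...,0],f[...,1],f[...,2]
    pl=k&(abs(R-B)<25)&(R>120); br=k&(R-B>50)
    print(n,"plate z",np.median(Q[pl][:,2]),"boss z",np.median(Q[br][:,2]), cv2.minEnclosingCircle(Q[br][:,:2].astype(np.float32)))
E
```

```text
T 4 12 718 [ 499.4 -348.6    7.6] rect [ 495.4 -349.9] [169.  119.7] 0.0
T 48 60 199 [ 486.2 -353.6   55.9] rect [ 497. -357.] [ 32.7 119.5] 59.2
T 60 75 105 [ 482.3 -348.2   63.1] rect [ 495.5 -360.1] [ 28.  121.2] 55.9
T 100 125 63 [ 535.6 -383.8  113.6] rect [ 536.2 -384.8] [22.8 21.1] 74.0
[548, -382, 110] [137, 114, 113] [547, -384, 114] [137, 101, 103] [547, -386, 118] [135, 110, 111] [553, -384, 62] [156, 160, 164] [548, -380, 94] [134, 133, 139] [545, -379, 109] [122, 56, 53] [544, -381, 114] [142, 56, 53] [544, -384, 114] [143, 29, 26] [545, -387, 113] [143, 55, 50] [544, -389, 115] [138, 89, 88] [545, -393, 112] [138, 118, 117] [551, -383, 53] [113, 114, 114] [545, -377, 94] [113, 107, 106] [541, -375, 115] [110, 37, 39] [541, -377, 118] [145, 30, 27] [542, -381, 113] [146, 40, 37] [540, -381, 124] [134, 73, 69] [542, -387, 112] [142, 86, 86] [541, -389, 117] [145, 60, 58] [542, -392, 114] [141, 71, 68] [542, -396, 110] [135, 124, 122] [549, -375, 46] [159, 158, 160] [549, -377, 51] [152, 152, 153] [549, -380, 52] [92, 88, 84] [543, -375, 86] [85, 80, 79] [540, -374, 104] [
[... 11433 characters left out ...]
5968] [581.33104109  -8.48904864 225.26094338]
T plate z 187.0201937256071 boss z 193.1321078501171 ((571.86376953125, -16.154996871948242), 23.26504135131836)
S 4 12 583 [ 506.5 -350.7    8. ] rect [ 495. -350.] [119.  169.6] 89.5
S 48 60 226 [ 497.7 -354.    55.5] rect [ 497.2 -357.7] [ 29.4 120.7] 59.2
S 60 75 63 [ 528.3 -369.6   63.4] rect [ 498.1 -357.8] [ 27.6 116.6] 57.4
S 100 125 60 [ 537.8 -378.2  110.4] rect [ 537.2 -379.2] [24.  21.9] 56.3
S tip 52 [573.97794936 -10.80042677 213.27928991] [561.63767387 -21.18625648 206.56165122] [579.99259859  -4.1380871  219.20113853]
S plate z 186.25592123293927 boss z 192.1572375025737 ((571.844482421875, -13.669909477233887), 24.9256591796875)
```

Both cameras agree on the crank:
- Arm yaw is −30.8°, hub axis is at (459,−334.5), and the handle is at (536,−381).
- The grasp point is therefore (486.4,−350.9,50).

The spindle is at about (572,−15.5), with the boss z at about 192.5. The table needs about +17.9 mm, or 1.79 turns. Moving above the grasp now.

The rows are not in the units I measure in: shifts go in shares of 800 mm and turns go in shares of pi rad. I convert before sending: 369 mm / 800 = 0.4613, -127 mm / 800 = -0.1588, 0.82 rad / 3.1416 = 0.261.

```bash
cat >> h.py <<'E'
def goal(x,y,z,yaw):
    "row to reach TCP x,y,z with tool x axis at yaw deg, tool straight down (from measured pose)"
    from scipy.spatial.transform import Rotation as Ro
    s=env.read_state();R=s["orientation"];c,d=np.cos(np.radians(yaw)),np.sin(np.radians(yaw))
    Rt=np.array([[c,d,0],[d,-c,0],[0,0,-1]])
    print("rot",Ro.from_matrix(R.T@Rt).as_rotvec().round(3),"shift",(R.T@(np.array([x,y,z])-s["ee_pos"])).round(1))
def st():
    s=env.read_state();R=s["orientation"]
    print("t",round(s["time"],2),"pos",s["ee_pos"].round(1),"yaw",round(float(np.degrees(np.arctan2(R[1,0],R[0,0]))),1),"F",s["contact_force"].round(1),"T",s["wrist_torque"].round(2),"gap",round(s["finger_gap"],3),"j1,6",s["joints"][[0,5]].round(2))
E
echo '[{"wz": 0.261, "tx": 0.4613, "ty": -0.1588, "tz": 0.125, "aperture": 1}, {"wz": 0.261, "tx": 0.4613, "ty": -0.1588, "tz": 0.125, "aperture": 1}, {"wz": 0.261, "tx": 0.4613, "ty": -0.1588, "tz": 0.125, "aperture": 1}, {"wz": 0.261, "tx": 0.4613, "ty": -0.1588, "tz": 0.125, "aperture": 1}, {"wz": 0.261, "tx": 0.4613, "ty": -0.1588, "tz": 0.125, "aperture": 1}, {"wz": 0.261, "tx": 0.4613, "ty": -0.1588, "tz": 0.125, "aperture": 1}, {"wz": 0.261, "tx": 0.4613, "ty": -0.1588, "tz": 0.125, "aperture": 1}, {"wz": 0.261, "tx": 0.4613, "ty": -0.1588, "tz": 0.125, "aperture": 1}, {"wz": 0.261, "tx": 0.4613, "ty": -0.1588, "tz": 0.125, "aperture": 1}, {"wz": 0.261, "tx": 0.4613, "ty": -0.1588, "tz": 0.125, "aperture": 1}, {"wz": 0.261, "tx": 0.4613, "ty": -0.1588, "tz": 0.125, "aperture": 1}, {"wz": 0.261, "tx": 0.4613, "ty": -0.1588, "tz": 0.125, "aperture": 1}]' | python3 -m handwheel 40
python3 -c "
from h import *
st();goal(486.4,-350.9,50,-30.8)"
```

```text
time: 1.1
ee_pos: [487.3, -348.8, 148.6]
orientation: [[0.861, -0.508, -0.002], [-0.508, -0.861, 0.002], [-0.003, -0.001, -1.0]]
contact_force: [0.1, -0.6, 0.8]
finger_gap: 1.005
gripper_force: 0.0
t 1.1 pos [ 487.3 -348.8  148.6] yaw -30.6 F [ 0.1 -0.6  0.8] T [-0.04 -0.01  0.02] gap 1.005 j1,6 [-0.71  1.4 ]
rot [-0.001  0.003  0.004] shift [ 0.6  2.3 98.6]
```

Scaled: 98 mm / 800 = 0.1225, 85 mm / 800 = 0.1063.

```bash
echo '[{"tx": 0.0008, "ty": 0.0025, "tz": 0.0375, "aperture": 1}, {"tx": 0.0008, "ty": 0.0025, "tz": 0.075, "aperture": 1}, {"tx": 0.0008, "ty": 0.0025, "tz": 0.1063, "aperture": 1}, {"tx": 0.0008, "ty": 0.0025, "tz": 0.1225, "aperture": 1}, {"tx": 0.0008, "ty": 0.0025, "tz": 0.1225, "aperture": 1}, {"tx": 0.0008, "ty": 0.0025, "tz": 0.1225, "aperture": 1}]' | python3 -m handwheel
python3 -c "
from h import *
st();goal(486.4,-350.9,50,-30.8);shot('scene','g1')"
```

```text
time: 1.6
ee_pos: [485.1, -353.7, 52.3]
orientation: [[0.859, -0.513, -0.001], [-0.513, -0.859, 0.001], [-0.001, -0.0, -1.0]]
contact_force: [-0.7, 0.2, 0.3]
finger_gap: 0.996
gripper_force: 0.0
t 1.6 pos [ 485.1 -353.7   52.3] yaw -30.8 F [-0.7  0.2  0.3] T [ 0.    0.01 -0.04] gap 0.996 j1,6 [-0.72  1.39]
rot [-0.     0.001 -0.001] shift [-0.3 -3.1  2.3]
```

```bash
echo '[{"ty": -0.0031, "tz": 0.0013, "aperture": 1}, {"ty": -0.0031, "tz": 0.0013, "aperture": 1}, {"ty": -0.0031, "tz": 0.0013, "aperture": 1}]' | python3 -m handwheel
python3 -c "
from h import *
st();goal(486.4,-350.9,50,-30.8)"
```

```text
time: 1.9
ee_pos: [488.0, -351.7, 52.9]
orientation: [[0.859, -0.512, 0.002], [-0.512, -0.859, -0.002], [0.003, 0.0, -1.0]]
contact_force: [-0.3, 0.4, -0.6]
finger_gap: 0.999
gripper_force: 0.0
t 1.9 pos [ 488.  -351.7   52.9] yaw -30.8 F [-0.3  0.4 -0.6] T [-0.02  0.07 -0.03] gap 0.999 j1,6 [-0.71  1.4 ]
rot [ 0.    -0.003  0.001] shift [-1.8  0.1  2.9]
```

View pics/g1.png

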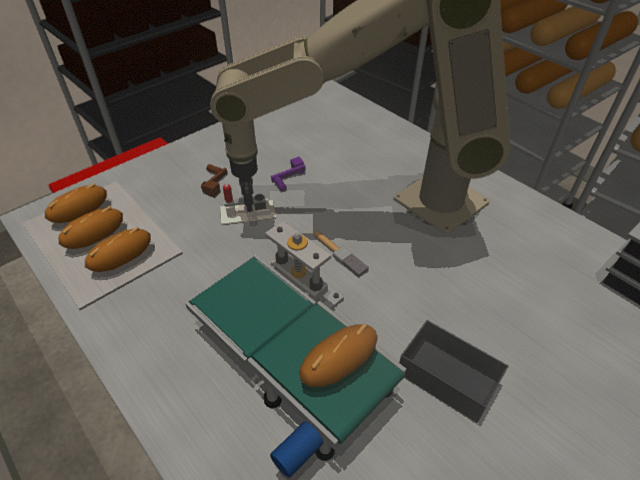

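The fingers straddle the arm between hub and handle (about (248,200)). Closing.

Scaled: -1.5 mm / 800 = -0.0019.

```bash
echo '[{"tx": -0.0019, "tz": 0.0019, "aperture": 1}, {"tx": -0.0019, "tz": 0.0019, "aperture": 0.6}, {"tx": -0.0019, "tz": 0.0019, "aperture": 0.4}, {"tx": -0.0019, "tz": 0.0019, "aperture": 0.1}, {"tx": -0.0019, "tz": 0.0019, "aperture": 0.1}, {"tx": -0.0019, "tz": 0.0019, "aperture": 0.1}, {"tx": -0.0019, "tz": 0.0019, "aperture": 0.1}, {"tx": -0.0019, "tz": 0.0019, "aperture": 0.1}, {"tx": -0.0019, "tz": 0.0019, "aperture": 0.1}, {"tx": -0.0019, "tz": 0.0019, "aperture": 0.1}]' | python3 -m handwheel 60
python3 -c "
from h import *
st()"
```

```text
time: 2.73
ee_pos: [485.9, -350.7, 50.0]
orientation: [[0.859, -0.512, 0.0], [-0.512, -0.859, -0.001], [0.001, 0.0, -1.0]]
contact_force: [-1.5, -2.4, 2.1]
finger_gap: 0.243
gripper_force: 59.2
t 2.73 pos [ 485.9 -350.7   50. ] yaw -30.8 F [-1.5 -2.4  2.1] T [-0.29  0.12  0.06] gap 0.243 j1,6 [-0.71  1.4 ]
```

Scaled: -240 mm / 800 = -0.3, -225 mm / 800 = -0.2813.

```bash
echo '[{"tz": -0.0063, "aperture": 0.1}, {"tz": -0.0188, "aperture": 0.1}, {"tz": -0.0313, "aperture": 0.1}, {"tz": -0.05, "aperture": 0.1}, {"tz": -0.075, "aperture": 0.1}, {"tz": -0.1125, "aperture": 0.1}, {"tz": -0.15, "aperture": 0.1}, {"tz": -0.1938, "aperture": 0.1}, {"tz": -0.2375, "aperture": 0.1}, {"tz": -0.2813, "aperture": 0.1}, {"tz": -0.3, "aperture": 0.1}, {"tz": -0.3, "aperture": 0.1}]' | python3 -m handwheel
python3 -c "
from h import *
st()
c,Q=shot('scene','g2');s=env.read_state()
np.savez('g2.npz',Q=Q,f=c['frame'])
c,Q=shot('top');np.savez('g2t.npz',Q=Q,f=c['frame'])
R=s['orientation'];p=s['ee_pos']
T=(Q-p)@R
k=(abs(T[...,2])<120)&(abs(T[...,0])<110)&(abs(T[...,1])<60)
D=np.load('g2.npz');f=D['f'].astype(int);T=(D['Q']-p)@R
r=(f[...,0]>100)&(f[...,1]<60)&(f[...,2]<60)&(np.abs(T)<120).all(-1)
print('red in tool',r.sum(),np.median(T[r],0).round(1),T[r].min(0).round(1),T[r].max(0).round(1))
"
```

```text
time: 3.73
ee_pos: [487.6, -351.6, 297.0]
orientation: [[0.859, -0.512, 0.008], [-0.512, -0.859, -0.007], [0.01, 0.002, -1.0]]
contact_force: [0.5, -1.1, -3.9]
finger_gap: 0.244
gripper_force: 59.1
t 3.73 pos [ 487.6 -351.6  297. ] yaw -30.8 F [ 0.5 -1.1 -3.9] T [-0.08 -0.1   0.03] gap 0.244 j1,6 [-0.71  1.4 ]
red in tool 24 [ 60.1  -6.3 -65.4] [ 48.5 -13.2 -69.5] [ 68.9   4.  -63.3]
```

View pics/g2.png

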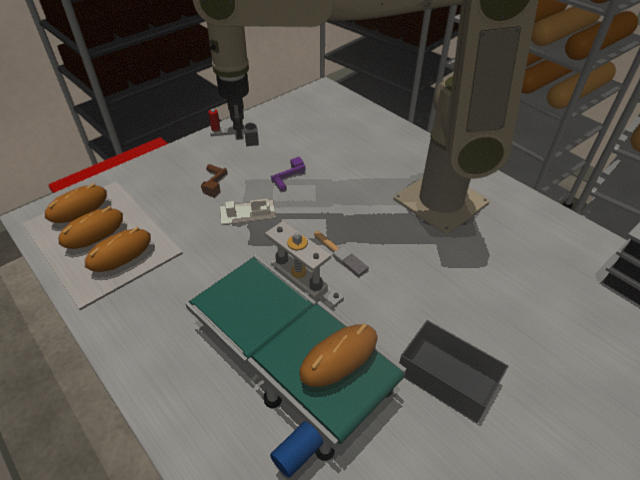

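The crank hangs level in the gripper, with its handle at (214,122) and hub at (251,133). Its offset in the tool is as expected. Now over the spindle.

Scaled: -364 mm / 800 = -0.455, -240 mm / 800 = -0.3, -1.44 rad / 3.1416 = -0.4584.

```bash
echo '[{"wz": -0.0382, "tx": -0.01, "ty": -0.0375, "aperture": 0.1}, {"wz": -0.0764, "tx": -0.02, "ty": -0.075, "tz": 0.0025, "aperture": 0.1}, {"wz": -0.1146, "tx": -0.0313, "ty": -0.1125, "tz": 0.0025, "aperture": 0.1}, {"wz": -0.1528, "tx": -0.0413, "ty": -0.15, "tz": 0.005, "aperture": 0.1}, {"wz": -0.191, "tx": -0.0513, "ty": -0.1875, "tz": 0.005, "aperture": 0.1}, {"wz": -0.2292, "tx": -0.0625, "ty": -0.225, "tz": 0.005, "aperture": 0.1}, {"wz": -0.2674, "tx": -0.0725, "ty": -0.2625, "tz": 0.005, "aperture": 0.1}, {"wz": -0.3056, "tx": -0.0825, "ty": -0.3, "tz": 0.005, "aperture": 0.1}, {"wz": -0.3438, "tx": -0.0925, "ty": -0.3375, "tz": 0.005, "aperture": 0.1}, {"wz": -0.382, "tx": -0.1025, "ty": -0.375, "tz": 0.005, "aperture": 0.1}, {"wz": -0.4202, "tx": -0.1138, "ty": -0.415, "tz": 0.005, "aperture": 0.1}, {"wz": -0.4584, "tx": -0.125, "ty": -0.455, "tz": 0.005, "aperture": 0.1}]' | python3 -m handwheel && echo '[{"wz": -0.0382, "aperture": 0.1}, {"wz": -0.0462, "aperture": 0.1}, {"wz": -0.0462, "aperture": 0.1}, {"wz": -0.0462, "aperture": 0.1}]' | python3 -m handwheel
python3 -c "
from h import *
st();goal(588,12.2,270,60)"
```

```text
time: 4.83
ee_pos: [584.9, 15.2, 282.4]
orientation: [[0.615, 0.789, -0.005], [0.789, -0.615, 0.0], [-0.003, -0.004, -1.0]]
contact_force: [0.8, -2.4, -4.0]
finger_gap: 0.241
gripper_force: 59.3
time: 5.17
ee_pos: [585.0, 13.7, 283.1]
orientation: [[0.501, 0.866, -0.004], [0.866, -0.501, 0.0], [-0.002, -0.004, -1.0]]
contact_force: [-0.9, -0.9, -3.6]
finger_gap: 0.248
gripper_force: 59.4
t 5.17 pos [585.   13.7 283.1] yaw 60.0 F [-0.9 -0.9 -3.6] T [ 0.07 -0.04  0.02] gap 0.248 j1,6 [-0.06  0.46]
rot [-0.004  0.002 -0.001] shift [ 0.2  3.4 13.1]
```

Scaled: 8 mm / 800 = 0.01, 3 mm / 800 = 0.0038.

```bash
echo '[{"ty": 0.0025, "tz": 0.0038, "aperture": 0.1}, {"ty": 0.0038, "tz": 0.01, "aperture": 0.1}, {"ty": 0.0038, "tz": 0.01, "aperture": 0.1}, {"ty": 0.0038, "tz": 0.01, "aperture": 0.1}]' | python3 -m handwheel
python3 -c "
from h import *
st();goal(588,12.2,270,60)
c,Q=shot('scene');cv2.imwrite('pics/g3.png',cv2.resize(c['frame'][180:300,230:390],(800,600),interpolation=cv2.INTER_CUBIC)[...,::-1])
st()"
```

```text
time: 5.5
ee_pos: [588.4, 11.6, 276.8]
orientation: [[0.5, 0.866, -0.002], [0.866, -0.5, 0.0], [-0.001, -0.001, -1.0]]
contact_force: [0.2, -0.2, -4.0]
finger_gap: 0.245
gripper_force: 59.4
t 5.5 pos [588.4  11.6 276.8] yaw 60.0 F [ 0.2 -0.2 -4. ] T [ 0.09 -0.05  0.03] gap 0.245 j1,6 [-0.07  0.46]
rot [-0.001  0.001 -0.001] shift [ 0.3 -0.6  6.8]
t 5.55 pos [588.6  11.7 277.4] yaw 60.0 F [ 0.4 -0.2 -2.9] T [ 0.04 -0.03  0.01] gap 0.245 j1,6 [-0.07  0.46]
```

View pics/g3.png

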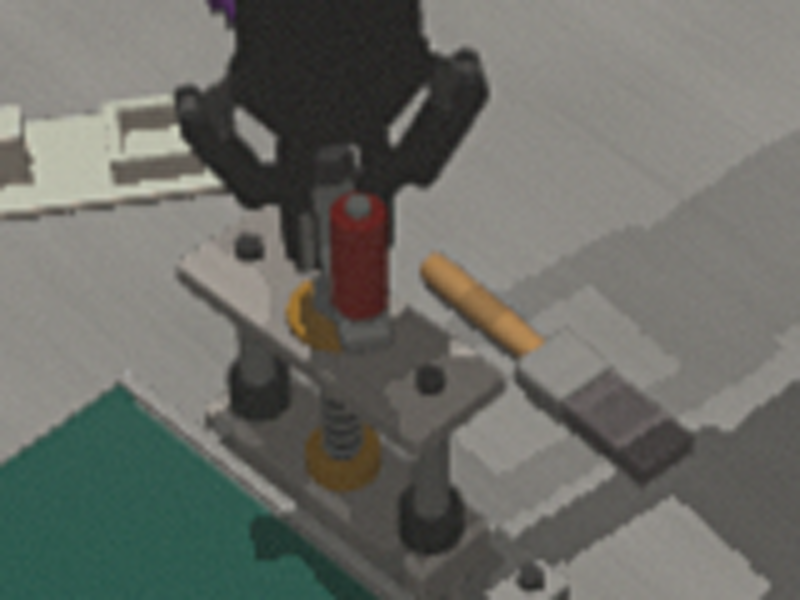

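The view shows the handle at (358,255), with the brass boss at (330,310) directly under the hub. Nothing is touching yet. Lowering until light contact.

Scaled: 17 mm / 800 = 0.0213, 16 mm / 800 = 0.02.

```bash
echo '[{"tz": 0.0063, "aperture": 0.1}, {"tz": 0.0125, "aperture": 0.1}, {"tz": 0.0175, "aperture": 0.1}, {"tz": 0.02, "aperture": 0.1}, {"tz": 0.0213, "aperture": 0.1}, {"tz": 0.0213, "aperture": 0.1}]' | python3 -m handwheel | head -5; python3 -c "
from h import *
st()"
echo '[{"tz": 0.001, "aperture": 0.1}, {"tz": 0.002, "aperture": 0.1}, {"tz": 0.003, "aperture": 0.1}, {"tz": 0.003, "aperture": 0.1}]' | python3 -m handwheel >/dev/null; python3 -c "
from h import *
st()"
```

```text
time: 6.05
ee_pos: [588.6, 12.1, 260.3]
orientation: [[0.499, 0.866, -0.001], [0.866, -0.499, 0.0], [-0.0, -0.001, -1.0]]
contact_force: [-0.4, -0.4, -3.7]
finger_gap: 0.242
t 6.05 pos [588.6  12.1 260.3] yaw 60.0 F [-0.4 -0.4 -3.7] T [ 0.06 -0.04 -0.03] gap 0.242 j1,6 [-0.07  0.46]
t 6.38 pos [588.8  12.1 258.4] yaw 60.0 F [ 1.  -0.3 -3.1] T [ 0.04 -0.08 -0.02] gap 0.246 j1,6 [-0.07  0.46]
```

Scaled: 1.4 mm / 800 = 0.0018, 0.7 mm / 800 = 0.0009.

```bash
for i in 1 2; do echo '[{"tz": 0.0009, "aperture": 0.1}, {"tz": 0.0018, "aperture": 0.1}, {"tz": 0.0018, "aperture": 0.1}]' | python3 -m handwheel >/dev/null; python3 -c "
from h import *
st()"; done
```

```text
t 6.63 pos [588.7  12.1 257.1] yaw 60.0 F [-1.5 -0.6 -2. ] T [ 0.12  0.21 -0.07] gap 0.246 j1,6 [-0.07  0.46]
t 6.88 pos [588.7  12.2 255.9] yaw 60.0 F [-2.4  2.1  1.1] T [ 0.26  0.63 -0.13] gap 0.243 j1,6 [-0.07  0.46]
```

Scaled: -1.2 mm / 800 = -0.0015, -0.7 mm / 800 = -0.0009.

```bash
echo '[{"tx": 0.0004, "ty": -0.0009, "aperture": 0.1}, {"tx": 0.0004, "ty": -0.0015, "aperture": 0.1}, {"tx": 0.0004, "ty": -0.0015, "aperture": 0.1}]' | python3 -m handwheel >/dev/null; python3 -c "
from h import *
st()"; echo '[{"tz": 0.0009, "aperture": 0.1}, {"tz": 0.0009, "aperture": 0.1}]' | python3 -m handwheel >/dev/null; python3 -c "
from h import *
st()"
```

```text
t 7.13 pos [587.9  12.9 255.3] yaw 60.0 F [-0.3  0.1 -2.8] T [ 0.09  0.12 -0.02] gap 0.242 j1,6 [-0.07  0.46]
t 7.3 pos [587.8  12.9 254.7] yaw 60.0 F [-1.5  0.6 -2.4] T [ 0.06  0.24 -0.  ] gap 0.242 j1,6 [-0.07  0.46]
```

Scaled: 0.7 mm / 800 = 0.0009, -0.6 mm / 800 = -0.0008.

```bash
echo '[{"tx": -0.0004, "ty": -0.0008, "tz": 0.0009, "aperture": 0.1}, {"tx": -0.0004, "ty": -0.0008, "tz": 0.0009, "aperture": 0.1}]' | python3 -m handwheel >/dev/null; python3 -c "
from h import *
st()"; for i in 1 2; do echo '[{"tz": 0.0009, "aperture": 0.1}, {"tz": 0.0009, "aperture": 0.1}]' | python3 -m handwheel >/dev/null; python3 -c "
from h import *
st()";done
```

```text
t 7.47 pos [587.2  13.  254. ] yaw 60.0 F [-1.1  0.4 -3.2] T [ 0.13  0.12 -0.02] gap 0.246 j1,6 [-0.07  0.46]
t 7.63 pos [587.3  13.  253.8] yaw 60.0 F [-1.5  0.7 -0.1] T [ 0.17  0.32 -0.02] gap 0.246 j1,6 [-0.07  0.46]
t 7.8 pos [587.5  13.1 253.6] yaw 60.0 F [-1.5  2.1  3.8] T [ 0.28  0.62 -0.06] gap 0.242 j1,6 [-0.07  0.46]
```

Scaled: 6.4 mm / 800 = 0.008, 4.8 mm / 800 = 0.006, 0.15 rad / 3.1416 = 0.0477.

```bash
for i in 1 2 3; do echo '[{"wz": 0.0159, "ty": 0.002, "aperture": 0.1}, {"wz": 0.0318, "tx": -0.0003, "ty": 0.004, "aperture": 0.1}, {"wz": 0.0477, "tx": -0.0005, "ty": 0.006, "aperture": 0.1}, {"wz": 0.0637, "tx": -0.0008, "ty": 0.008, "aperture": 0.1}, {"wz": 0.0637, "tx": -0.0008, "ty": 0.008, "aperture": 0.1}]' | python3 -m handwheel >/dev/null; python3 -c "
from h import *
st()
s=env.read_state();print((s['ee_pos']-32*s['orientation'][:,0]).round(1), s['joints'][5])";done
```

```text
t 8.22 pos [592.6   8.8 253.4] yaw 48.4 F [-3.7  0.1  4.1] T [-0.09  0.83 -0.07] gap 0.243 j1,6 [-0.07  0.65]
[571.3 -15.1 253.4] 0.6543141845752979
t 8.63 pos [596.9   4.2 253.2] yaw 37.1 F [-3.5 -0.   4.5] T [-0.08  0.91 -0.01] gap 0.247 j1,6 [-0.08  0.85]
[571.3 -15.1 253.2] 0.8453884286630979
t 9.05 pos [600.3  -1.2 253.1] yaw 25.7 F [-2.2  0.4  5.3] T [-0.08  0.85 -0.02] gap 0.241 j1,6 [-0.09  1.04]
[571.4 -15.  253.1] 1.0356704147194642
```

Scaled: 6.4 mm / 800 = 0.008, 4.8 mm / 800 = 0.006, 0.2 rad / 3.1416 = 0.0637.

```bash
for i in 1 2 3; do echo '[{"wz": 0.0159, "ty": 0.002, "aperture": 0.1}, {"wz": 0.0318, "tx": -0.0003, "ty": 0.004, "aperture": 0.1}, {"wz": 0.0477, "tx": -0.0005, "ty": 0.006, "aperture": 0.1}, {"wz": 0.0637, "tx": -0.0008, "ty": 0.008, "aperture": 0.1}, {"wz": 0.0637, "tx": -0.0008, "ty": 0.008, "aperture": 0.1}]' | python3 -m handwheel >/dev/null; python3 -c "
from h import *
st()
s=env.read_state();print((s['ee_pos']-32*s['orientation'][:,0]).round(1), s['joints'][5])";done
```

```text
t 9.47 pos [602.4  -7.1 252.8] yaw 14.3 F [-2.6 -0.5  2.4] T [-0.08  0.75 -0.05] gap 0.246 j1,6 [-0.1   1.23]
[571.4 -15.  252.8] 1.22522162990823
t 9.88 pos [602.8 -12.9 251.4] yaw 2.8 F [-2.1  1.9 -3.9] T [ 0.4   0.57 -0.06] gap 0.243 j1,6 [-0.11  1.41]
[570.8 -14.5 251.5] 1.4144207609198571
t 10.3 pos [602.4 -19.  251.4] yaw -8.6 F [-3.3  3.3 -4.4] T [0.68 0.69 0.11] gap 0.242 j1,6 [-0.12  1.6 ]
[570.7 -14.2 251.5] 1.6032272840534902
```

It dropped in near yaw 5° and is now engaging. Backing off about 0.1 rad to the middle of the play, then lowering gently.

Scaled: -3.7 mm / 800 = -0.0046, -1.9 mm / 800 = -0.0024, -0.1 rad / 3.1416 = -0.0318.

```bash
echo '[{"wz": -0.0159, "tx": -0.0004, "ty": -0.0024, "aperture": 0.1}, {"wz": -0.0318, "tx": -0.0009, "ty": -0.0046, "tz": 0.0006, "aperture": 0.1}, {"wz": -0.0318, "tx": -0.0009, "ty": -0.0046, "tz": 0.0015, "aperture": 0.1}, {"wz": -0.0318, "tx": -0.0009, "ty": -0.0046, "tz": 0.0015, "aperture": 0.1}]' | python3 -m handwheel >/dev/null; python3 -c "
from h import *
st()
s=env.read_state();print((s['ee_pos']-32*s['orientation'][:,0]).round(1))"; echo '[{"tz": 0.0013, "aperture": 0.1}, {"tz": 0.0019, "aperture": 0.1}, {"tz": 0.0019, "aperture": 0.1}]' | python3 -m handwheel >/dev/null; python3 -c "
from h import *
st()
s=env.read_state();print((s['ee_pos']-32*s['orientation'][:,0]).round(1))"
```

```text
t 10.63 pos [602.8 -15.7 251.1] yaw -2.9 F [-3.4  0.3 -1.9] T [ 0.33  0.77 -0.  ] gap 0.247 j1,6 [-0.11  1.51]
[570.8 -14.1 251.2]
t 10.88 pos [603.  -15.9 250.2] yaw -3.0 F [-4.5  2.2  0.1] T [ 0.44  0.94 -0.05] gap 0.246 j1,6 [-0.11  1.51]
[571.  -14.2 250.2]
```

Scaled: -1.2 mm / 800 = -0.0015, -0.6 mm / 800 = -0.0008.

```bash
echo '[{"tx": -0.0008, "aperture": 0.1}, {"tx": -0.0015, "ty": -0.0004, "aperture": 0.1}, {"tx": -0.0015, "ty": -0.0004, "aperture": 0.1}]' | python3 -m handwheel >/dev/null; python3 -c "
from h import *
st()"; for i in 1 2; do echo '[{"tz": 0.001, "aperture": 0.1}, {"tz": 0.0019, "aperture": 0.1}, {"tz": 0.0019, "aperture": 0.1}]' | python3 -m handwheel >/dev/null; python3 -c "
from h import *
st()
s=env.read_state();print((s['ee_pos']-32*s['orientation'][:,0]).round(1))";done
```

```text
t 11.13 pos [602.4 -15.7 250.4] yaw -3.0 F [-0.   1.7 -1.3] T [ 0.27  0.13 -0.01] gap 0.244 j1,6 [-0.11  1.51]
t 11.38 pos [602.3 -15.7 249. ] yaw -3.0 F [-0.1  1.2  0.8] T [0.2  0.06 0.  ] gap 0.243 j1,6 [-0.11  1.51]
[570.4 -14.1 248.9]
t 11.63 pos [602.3 -15.7 247.5] yaw -3.0 F [1.9 1.  3.1] T [ 0.19 -0.13 -0.01] gap 0.241 j1,6 [-0.11  1.51]
[570.4 -14.  247.5]
```

Scaled: 2 mm / 800 = 0.0025, 1 mm / 800 = 0.0013.

```bash
for i in 1 2 ; do echo '[{"tx": 0.0004, "ty": -0.0004, "aperture": 0.1}, {"tx": 0.0004, "ty": -0.0004, "tz": 0.0013, "aperture": 0.1}, {"tx": 0.0004, "ty": -0.0004, "tz": 0.0025, "aperture": 0.1}, {"tx": 0.0004, "ty": -0.0004, "tz": 0.0025, "aperture": 0.1}]' | python3 -m handwheel >/dev/null; python3 -c "
from h import *
st()
s=env.read_state();print((s['ee_pos']-32*s['orientation'][:,0]).round(1))";done
```

```text
t 11.97 pos [602.4 -15.5 245.3] yaw -3.0 F [2.3 0.3 4. ] T [-0.15 -0.14  0.08] gap 0.245 j1,6 [-0.11  1.51]
[570.5 -13.9 245.3]
t 12.3 pos [602.6 -15.4 243.4] yaw -3.0 F [ 0.9 -1.1  4.9] T [-0.39  0.23  0.18] gap 0.243 j1,6 [-0.11  1.51]
[570.6 -13.7 243.3]
```

Scaled: 2 mm / 800 = 0.0025, 1.1 mm / 800 = 0.0014, 0.02 rad / 3.1416 = 0.0064.

```bash
echo '[{"wz": 0.0064, "ty": 0.0014, "aperture": 0.1}, {"wz": 0.0064, "ty": 0.0014, "tz": 0.0013, "aperture": 0.1}, {"wz": 0.0064, "ty": 0.0014, "tz": 0.0025, "aperture": 0.1}, {"wz": 0.0064, "ty": 0.0014, "tz": 0.0025, "aperture": 0.1}]' | python3 -m handwheel >/dev/null; python3 -c "
from h import *
st()"; echo '[{"tz": 0.0013, "aperture": 0.1}, {"tz": 0.0025, "aperture": 0.1}, {"tz": 0.0025, "aperture": 0.1}]' | python3 -m handwheel >/dev/null; python3 -c "
from h import *
st()"
```

```text
t 12.63 pos [602.9 -16.2 242.5] yaw -4.1 F [-0.8 -1.3 10. ] T [-0.07  0.48  0.19] gap 0.244 j1,6 [-0.11  1.53]
t 12.88 pos [603.  -16.2 241. ] yaw -4.1 F [-1.1  0.1 12.1] T [-0.09  0.72  0.16] gap 0.245 j1,6 [-0.11  1.53]
```

Scaled: -1.9 mm / 800 = -0.0024, -1 mm / 800 = -0.0013, -0.06 rad / 3.1416 = -0.0191.

```bash
echo '[{"wz": -0.0095, "ty": -0.0013, "aperture": 0.1}, {"wz": -0.0191, "ty": -0.0024, "aperture": 0.1}, {"wz": -0.0191, "ty": -0.0024, "aperture": 0.1}]' | python3 -m handwheel >/dev/null; python3 -c "
from h import *
st()"; echo '[{"tx": -0.0005, "aperture": 0.1}, {"tx": -0.0005, "tz": 0.0013, "aperture": 0.1}, {"tx": -0.0005, "tz": 0.0013, "aperture": 0.1}]' | python3 -m handwheel >/dev/null; python3 -c "
from h import *
st()"
```

```text
t 13.13 pos [602.  -14.1 237.9] yaw -0.6 F [ 1.6 -0.6 -2.9] T [-0.21 -0.24  0.02] gap 0.243 j1,6 [-0.11  1.47]
t 13.38 pos [601.9 -14.3 237.3] yaw -0.7 F [ 1.4 -0.6 -3.8] T [-0.13 -0.27  0.04] gap 0.244 j1,6 [-0.11  1.47]
```

Scaled: 1.4 mm / 800 = 0.0018, 0.7 mm / 800 = 0.0009.

```bash
for i in 1 2 3; do echo '[{"tx": 0.0001, "tz": 0.0009, "aperture": 0.1}, {"tx": 0.0001, "tz": 0.0018, "aperture": 0.1}, {"tx": 0.0001, "tz": 0.0018, "aperture": 0.1}]' | python3 -m handwheel >/dev/null; python3 -c "
from h import *
st()";done
```

```text
t 13.63 pos [602.  -14.2 236.2] yaw -0.7 F [ 1.  -1.1 -4. ] T [-0.11 -0.17  0.01] gap 0.251 j1,6 [-0.11  1.47]
t 13.88 pos [602.1 -14.2 234.9] yaw -0.7 F [-0.2 -0.5 -4. ] T [-0.19 -0.03  0.01] gap 0.241 j1,6 [-0.11  1.47]
t 14.13 pos [602.4 -14.2 234. ] yaw -0.7 F [-0.4 -1.9 -1.6] T [-0.15  0.2   0.04] gap 0.243 j1,6 [-0.11  1.47]
```

Scaled: 0.6 mm / 800 = 0.0008, 0.1 mm / 800 = 0.0001.

```bash
for i in 1 2; do echo '[{"ty": 0.0001, "tz": 0.0008, "aperture": 0.1}, {"ty": 0.0001, "tz": 0.0008, "aperture": 0.1}]' | python3 -m handwheel >/dev/null; python3 -c "
from h import *
st()";done
```

```text
t 14.3 pos [602.5 -14.3 233.9] yaw -0.7 F [-2.2 -0.7  1.8] T [-0.09  0.47  0.01] gap 0.243 j1,6 [-0.11  1.47]
t 14.47 pos [602.7 -14.4 233.8] yaw -0.7 F [-3.5 -0.5  4.8] T [0.02 0.7  0.03] gap 0.247 j1,6 [-0.11  1.47]
```

The hub is fully home: TCP z stops at 233.8, so the boss is at about 191.8, with the axis at (570.6,−14.1). I relax the preload, open, then slide up and out to the handle.

Scaled: -35 mm / 800 = -0.0438, -25 mm / 800 = -0.0313.

```bash
echo '[{"tz": -0.0013, "aperture": 0.1}, {"tz": -0.0013, "aperture": 0.35}, {"tz": -0.0013, "aperture": 0.6}, {"tz": -0.0013, "aperture": 0.8}, {"tz": -0.0013, "aperture": 1}, {"tz": -0.0013, "aperture": 1}, {"tz": -0.0013, "aperture": 1}, {"tz": -0.015, "aperture": 1}, {"tz": -0.0313, "aperture": 1}, {"tz": -0.0438, "aperture": 1}, {"tz": -0.0438, "aperture": 1}, {"tz": -0.0438, "aperture": 1}]' | python3 -m handwheel >/dev/null; python3 -c "
from h import *
st();goal(660.6,-15.2,266,-.7)
c,Q=shot('scene');cv2.imwrite('pics/h1.png',cv2.resize(c['frame'][180:300,230:390],(800,600),interpolation=cv2.INTER_CUBIC)[...,::-1])
f=c['frame'].astype(int);r=(f[...,0]>90)&(f[...,1]<50)&(f[...,2]<50)&(abs(Q[...,0]-660)<60)&(abs(Q[...,1]+15)<60)
q=Q[r];print(len(q),np.median(q,0).round(1),q.min(0).round(1),q.max(0).round(1))"
```

```text
t 15.47 pos [603.4 -14.5 269.7] yaw -0.7 F [ 1.2  0.8 -0.6] T [ 0.01  0.01 -0.02] gap 1.001 j1,6 [-0.11  1.47]
rot [ 0.    -0.003  0.   ] shift [57.2 -0.   3.9]
37 [666.9  -8.8 295.5] [653.8 -21.  293.3] [673.8  -1.5 298.8]
```

View pics/h1.png

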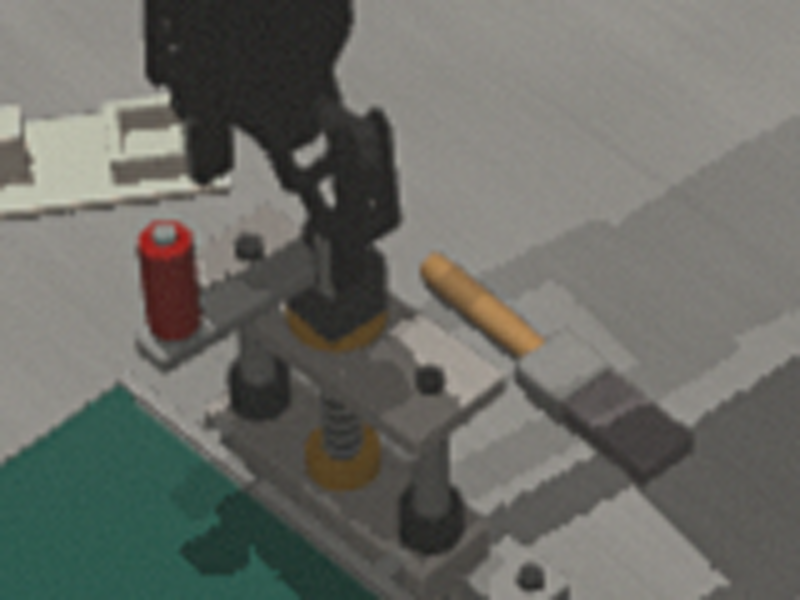

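The hub sits flush on the boss at (337,310) and the handle stands free at (168,285). Sliding to the handle, then turning the open fingers half a turn around it.

The rows are not in the units I measure in: shifts go in shares of 800 mm and turns go in shares of pi rad. I convert before sending: 58 mm / 800 = 0.0725, 40 mm / 800 = 0.05, -0.12 rad / 3.1416 = -0.0382.

```bash
echo '[{"tx": 0.025, "tz": 0.0025, "aperture": 1}, {"tx": 0.05, "tz": 0.0044, "aperture": 1}, {"tx": 0.0725, "tz": 0.0044, "aperture": 1}, {"wz": -0.0382, "tx": 0.0725, "tz": 0.0044, "aperture": 1}, {"wz": -0.0764, "tx": 0.0725, "tz": 0.0044, "aperture": 1}, {"wz": -0.1146, "tx": 0.0725, "tz": 0.0044, "aperture": 1}, {"wz": -0.1528, "tx": 0.0725, "tz": 0.0044, "aperture": 1}, {"wz": -0.191, "tx": 0.0725, "tz": 0.0044, "aperture": 1}, {"wz": -0.2292, "tx": 0.0725, "tz": 0.0044, "aperture": 1}, {"wz": -0.2674, "tx": 0.0725, "tz": 0.0044, "aperture": 1}, {"wz": -0.3056, "tx": 0.0725, "tz": 0.0044, "aperture": 1}, {"wz": -0.3406, "tx": 0.0725, "tz": 0.0044, "aperture": 1}]' | python3 -m handwheel >/dev/null; echo '[{"wz": -0.0382, "aperture": 1}, {"wz": -0.0764, "aperture": 1}, {"wz": -0.1146, "aperture": 1}, {"wz": -0.1528, "aperture": 1}, {"wz": -0.191, "aperture": 1}, {"wz": -0.2292, "aperture": 1}, {"wz": -0.2674, "aperture": 1}, {"wz": -0.3056, "aperture": 1}, {"wz": -0.3438, "aperture": 1}]' | python3 -m handwheel >/dev/null;  echo '[{"wz": -0.0382, "aperture": 1}, {"wz": -0.0764, "aperture": 1}, {"wz": -0.1146, "aperture": 1}, {"wz": -0.1528, "aperture": 1}, {"wz": -0.191, "aperture": 1}, {"wz": -0.2292, "aperture": 1}, {"wz": -0.2674, "aperture": 1}, {"wz": -0.3056, "aperture": 1}, {"wz": -0.3151, "aperture": 1}, {"wz": -0.3151, "aperture": 1}]' | python3 -m handwheel >/dev/null; python3 -c "
from h import *
st();goal(661.5,-14.5,266,179.3)"
```

```text
t 18.1 pos [660.1 -15.1 263.2] yaw 179.3 F [ 0.6 -0.8 -0.2] T [ 0.02 -0.04  0.01] gap 1.0 j1,6 [-0.1  -1.66]
rot [ 0.    -0.001 -0.   ] shift [-1.4  0.6 -2.8]
```

Scaled: -2.5 mm / 800 = -0.0031, -1 mm / 800 = -0.0013.

```bash
echo '[{"tx": -0.0013, "ty": 0.0006, "tz": -0.0031, "aperture": 1}, {"tx": -0.0013, "ty": 0.0006, "tz": -0.0031, "aperture": 0.6}, {"tx": -0.0013, "ty": 0.0006, "tz": -0.0031, "aperture": 0.3}, {"tx": -0.0013, "ty": 0.0006, "tz": -0.0031, "aperture": 0.3}, {"tx": -0.0013, "ty": 0.0006, "tz": -0.0031, "aperture": 0.3}, {"tx": -0.0013, "ty": 0.0006, "tz": -0.0031, "aperture": 0.3}, {"tx": -0.0013, "ty": 0.0006, "tz": -0.0031, "aperture": 0.3}]' | python3 -m handwheel 20 >/dev/null; python3 -c "
from h import *
st()"; echo '[{"wz": 0.0159, "tx": 0.0001, "ty": -0.0056, "aperture": 0.3}, {"wz": 0.0318, "tx": 0.0006, "ty": -0.0113, "aperture": 0.3}, {"wz": 0.0477, "tx": 0.0013, "ty": -0.0169, "aperture": 0.3}, {"wz": 0.0637, "tx": 0.0023, "ty": -0.0224, "aperture": 0.3}]' | python3 -m handwheel >/dev/null; python3 -c "
from h import *
st()"
```

```text
t 18.68 pos [661.5 -14.7 266.7] yaw 179.2 F [-0.2 -0.1 -0.8] T [-0.02  0.01  0.03] gap 0.302 j1,6 [-0.1  -1.66]
t 19.02 pos [659.6 -31.7 266.9] yaw 167.6 F [1.1 4.3 0.3] T [ 0.61 -0.11  0.02] gap 0.306 j1,6 [-0.13 -1.48]
```

Winding works with about 4 N at the handle. Continuing.

Scaled: -75.7 mm / 800 = -0.0946, -70.5 mm / 800 = -0.0881, 1 rad / 3.1416 = 0.3183.

```bash
cat > m.py <<'E'
from h import *
st(); s=env.read_state();print("F tool",(s["orientation"].T@s["contact_force"]).round(1),"hub est",(s["ee_pos"]+90*s["orientation"][:,0]).round(1))
E
for i in 1 2; do echo '[{"wz": 0.0318, "tx": 0.0006, "ty": -0.0113, "aperture": 0.3}, {"wz": 0.0637, "tx": 0.0023, "ty": -0.0224, "aperture": 0.3}, {"wz": 0.0955, "tx": 0.005, "ty": -0.0333, "aperture": 0.3}, {"wz": 0.1273, "tx": 0.0089, "ty": -0.0438, "aperture": 0.3}, {"wz": 0.1592, "tx": 0.0138, "ty": -0.0539, "aperture": 0.3}, {"wz": 0.191, "tx": 0.0196, "ty": -0.0635, "aperture": 0.3}, {"wz": 0.2228, "tx": 0.0265, "ty": -0.0725, "aperture": 0.3}, {"wz": 0.2546, "tx": 0.0341, "ty": -0.0808, "aperture": 0.3}, {"wz": 0.2865, "tx": 0.0426, "ty": -0.0881, "aperture": 0.3}, {"wz": 0.3183, "tx": 0.0518, "ty": -0.0946, "aperture": 0.3}]' | python3 -m handwheel >/dev/null; python3 m.py;done
```

```text
t 19.85 pos [603.4 -97.8 267.1] yaw 110.2 F [3.  1.6 0. ] T [ 0.23 -0.67 -0.02] gap 0.302 j1,6 [-0.24 -0.6 ]
F tool [0.5 3.4 0. ] hub est [572.4 -13.3 267.1]
t 20.68 pos [517.7 -85.9 267.2] yaw 52.8 F [ 3.3 -2.5 -0.9] T [-0.35 -0.53  0.05] gap 0.294 j1,6 [-0.26  0.39]
F tool [0.  4.2 0.9] hub est [572.1 -14.2 267.2]
```

Scaled: -75.7 mm / 800 = -0.0946, -70.5 mm / 800 = -0.0881, 1 rad / 3.1416 = 0.3183.

```bash

for i in 1 2; do echo '[{"wz": 0.0318, "tx": 0.0006, "ty": -0.0113, "aperture": 0.3}, {"wz": 0.0637, "tx": 0.0023, "ty": -0.0224, "aperture": 0.3}, {"wz": 0.0955, "tx": 0.005, "ty": -0.0333, "aperture": 0.3}, {"wz": 0.1273, "tx": 0.0089, "ty": -0.0438, "aperture": 0.3}, {"wz": 0.1592, "tx": 0.0138, "ty": -0.0539, "aperture": 0.3}, {"wz": 0.191, "tx": 0.0196, "ty": -0.0635, "aperture": 0.3}, {"wz": 0.2228, "tx": 0.0265, "ty": -0.0725, "aperture": 0.3}, {"wz": 0.2546, "tx": 0.0341, "ty": -0.0808, "aperture": 0.3}, {"wz": 0.2865, "tx": 0.0426, "ty": -0.0881, "aperture": 0.3}, {"wz": 0.3183, "tx": 0.0518, "ty": -0.0946, "aperture": 0.3}]' | python3 -m handwheel >/dev/null; python3 m.py;done
python3 - <<'E'
from h import *
def belt():
    for n in("scene","top"):
        c,Q=shot(n);f=c["frame"].astype(int);g=(f[...,1]>f[...,0]+25)&(f[...,1]>f[...,2]+5)&(Q[...,0]>625)&(Q[...,0]<815)
        a=g&(Q[...,1]>-90)&(Q[...,1]<95);b=g&(Q[...,1]>135)&(Q[...,1]<350)&(Q[...,2]<130)
        print(n,a.sum(),b.sum(),np.median(Q[a][:,2]).round(2),np.median(Q[b][:,2]).round(2),(np.median(Q[a][:,2])-np.median(Q[b][:,2])).round(2))
belt()
E
```

```text
t 21.52 pos [481.7  -7.3 267. ] yaw -4.5 F [ 1.  -3.6  0.7] T [-0.73 -0.02  0.05] gap 0.3 j1,6 [-0.12  1.53]
F tool [ 1.3  3.5 -0.7] hub est [571.4 -14.3 267.1]
t 22.35 pos [528.2  62.8 266.7] yaw -61.2 F [-4.7 -1.5  2.5] T [-0.27  0.72 -0.01] gap 0.298 j1,6 [0.02 2.66]
F tool [-1.   4.9 -2.5] hub est [571.6 -16.1 266.4]
scene 5101 4916 111.99 123.25 -11.26
top 2857 2027 112.84 123.43 -10.59
```

Level gap is now −11 mm, as predicted (about 6.9 rad to go). Joint 6 is at its range end, so I re-grip half a turn back.

Scaled: -0.48 rad / 3.1416 = -0.1528.

```bash
echo '[{"aperture": 0.6}, {"aperture": 1}, {"aperture": 1}, {"wz": -0.0382, "aperture": 1}, {"wz": -0.0764, "aperture": 1}, {"wz": -0.1146, "aperture": 1}, {"wz": -0.1528, "aperture": 1}, {"wz": -0.191, "aperture": 1}, {"wz": -0.2292, "aperture": 1}, {"wz": -0.2674, "aperture": 1}, {"wz": -0.3056, "aperture": 1}, {"wz": -0.3406, "aperture": 1}]' | python3 -m handwheel >/dev/null; echo '[{"wz": -0.0382, "aperture": 1}, {"wz": -0.0764, "aperture": 1}, {"wz": -0.1146, "aperture": 1}, {"wz": -0.1528, "aperture": 1}, {"wz": -0.191, "aperture": 1}, {"wz": -0.2292, "aperture": 1}, {"wz": -0.2674, "aperture": 1}, {"wz": -0.3056, "aperture": 1}, {"wz": -0.3438, "aperture": 1}]' | python3 -m handwheel >/dev/null;  echo '[{"wz": -0.0382, "aperture": 1}, {"wz": -0.0764, "aperture": 1}, {"wz": -0.1146, "aperture": 1}, {"wz": -0.1528, "aperture": 1}, {"wz": -0.191, "aperture": 1}, {"wz": -0.2292, "aperture": 1}, {"wz": -0.2674, "aperture": 1}, {"wz": -0.3056, "aperture": 1}, {"wz": -0.3151, "aperture": 1}, {"wz": -0.3151, "aperture": 1}]' | python3 -m handwheel >/dev/null; python3 m.py; python3 -c "
from h import *
c,Q=shot('scene');f=c['frame'].astype(int);r=(f[...,0]>90)&(f[...,1]<50)&(f[...,2]<50)&(abs(Q[...,0]-528)<60)&(abs(Q[...,1]-63)<60)&(Q[...,2]>285)
q=Q[r];print(len(q),np.median(q,0).round(1),q.min(0).round(1),q.max(0).round(1))"
```

```text
t 25.03 pos [528.5  62.3 266.9] yaw 118.8 F [-0.1  0.3  0.2] T [-0.04 -0.01  0.07] gap 1.0 j1,6 [ 0.02 -0.48]
F tool [ 0.3  0.  -0.2] hub est [485.1 141.2 267.1]
  return _methods._mean(a, axis=axis, dtype=dtype,
  ret = um.true_divide(
Traceback (most recent call last):
ValueError: zero-size array to reduction operation minimum which has no identity
```

Scaled: 2.2 mm / 800 = 0.0028.

```bash
echo '[{"tx": 0.0028, "aperture": 0.6}, {"tx": 0.0028, "aperture": 0.3}, {"tx": 0.0028, "aperture": 0.3}, {"tx": 0.0028, "aperture": 0.3}, {"tx": 0.0028, "aperture": 0.3}, {"tx": 0.0028, "aperture": 0.3}]' | python3 -m handwheel >/dev/null; sed -i 's/+90\*s/+(90 if len(__import__("sys").argv)<2 else -90)*s/' m.py; python3 m.py o
for i in 1 2; do echo '[{"wz": 0.0318, "tx": -0.0006, "ty": 0.0113, "aperture": 0.3}, {"wz": 0.0637, "tx": -0.0023, "ty": 0.0224, "aperture": 0.3}, {"wz": 0.0955, "tx": -0.005, "ty": 0.0333, "aperture": 0.3}, {"wz": 0.1273, "tx": -0.0089, "ty": 0.0438, "aperture": 0.3}, {"wz": 0.1592, "tx": -0.0138, "ty": 0.0539, "aperture": 0.3}, {"wz": 0.191, "tx": -0.0196, "ty": 0.0635, "aperture": 0.3}, {"wz": 0.2228, "tx": -0.0265, "ty": 0.0725, "aperture": 0.3}, {"wz": 0.2546, "tx": -0.0341, "ty": 0.0808, "aperture": 0.3}, {"wz": 0.2865, "tx": -0.0426, "ty": 0.0881, "aperture": 0.3}, {"wz": 0.3183, "tx": -0.0518, "ty": 0.0946, "aperture": 0.3}]' | python3 -m handwheel >/dev/null; python3 m.py o;done
```

```text
t 25.58 pos [527.3  64.1 266.7] yaw 118.7 F [-2.2 -0.8  1.7] T [-0.18  0.43  0.04] gap 0.301 j1,6 [ 0.02 -0.48]
F tool [ 0.4 -2.3 -1.7] hub est [570.5 -14.8 266.5]
t 26.42 pos [613.7  65.  266.7] yaw 61.2 F [-4.2  2.3  2.2] T [0.34 0.75 0.  ] gap 0.301 j1,6 [0.02 0.52]
F tool [-0.  -4.8 -2.2] hub est [570.3 -13.9 266.4]
t 27.25 pos [660.9  -7.3 266.8] yaw 3.9 F [-1.   4.7  2.4] T [0.79 0.09 0.  ] gap 0.3 j1,6 [-0.09  1.41]
F tool [-0.7 -4.8 -2.4] hub est [571.2 -13.5 266.7]
```

Scaled: 75.7 mm / 800 = 0.0946, 70.5 mm / 800 = 0.0881, 1 rad / 3.1416 = 0.3183.

```bash
echo '[{"wz": 0.0318, "tx": -0.0006, "ty": 0.0113, "aperture": 0.3}, {"wz": 0.0637, "tx": -0.0023, "ty": 0.0224, "aperture": 0.3}, {"wz": 0.0955, "tx": -0.005, "ty": 0.0333, "aperture": 0.3}, {"wz": 0.1273, "tx": -0.0089, "ty": 0.0438, "aperture": 0.3}, {"wz": 0.1592, "tx": -0.0138, "ty": 0.0539, "aperture": 0.3}, {"wz": 0.191, "tx": -0.0196, "ty": 0.0635, "aperture": 0.3}, {"wz": 0.2228, "tx": -0.0265, "ty": 0.0725, "aperture": 0.3}, {"wz": 0.2546, "tx": -0.0341, "ty": 0.0808, "aperture": 0.3}, {"wz": 0.2865, "tx": -0.0426, "ty": 0.0881, "aperture": 0.3}, {"wz": 0.3183, "tx": -0.0518, "ty": 0.0946, "aperture": 0.3}]' | python3 -m handwheel >/dev/null; python3 m.py o
echo '[{"aperture": 0.6}, {"aperture": 1}, {"aperture": 1}, {"wz": -0.0382, "aperture": 1}, {"wz": -0.0764, "aperture": 1}, {"wz": -0.1146, "aperture": 1}, {"wz": -0.1528, "aperture": 1}, {"wz": -0.191, "aperture": 1}, {"wz": -0.2292, "aperture": 1}, {"wz": -0.2674, "aperture": 1}, {"wz": -0.3056, "aperture": 1}, {"wz": -0.3406, "aperture": 1}]' | python3 -m handwheel >/dev/null; echo '[{"wz": -0.0382, "aperture": 1}, {"wz": -0.0764, "aperture": 1}, {"wz": -0.1146, "aperture": 1}, {"wz": -0.1528, "aperture": 1}, {"wz": -0.191, "aperture": 1}, {"wz": -0.2292, "aperture": 1}, {"wz": -0.2674, "aperture": 1}, {"wz": -0.3056, "aperture": 1}, {"wz": -0.3438, "aperture": 1}]' | python3 -m handwheel >/dev/null;  echo '[{"wz": -0.0382, "aperture": 1}, {"wz": -0.0764, "aperture": 1}, {"wz": -0.1146, "aperture": 1}, {"wz": -0.1528, "aperture": 1}, {"wz": -0.191, "aperture": 1}, {"wz": -0.2292, "aperture": 1}, {"wz": -0.2674, "aperture": 1}, {"wz": -0.3056, "aperture": 1}, {"wz": -0.3151, "aperture": 1}, {"wz": -0.3151, "aperture": 1}, {"wz": -0.3151, "aperture": 0.6}, {"wz": -0.3151, "aperture": 0.3}]' | python3 -m handwheel >/dev/null; echo '[{"aperture": 0.3}, {"aperture": 0.3}, {"aperture": 0.3}]' | python3 -m handwheel >/dev/null; python3 m.py; cat > belt.py <<'E'
from h import *
for n in("scene","top"):
        c,Q=shot(n);f=c["frame"].astype(int);g=(f[...,1]>f[...,0]+25)&(f[...,1]>f[...,2]+5)&(Q[...,0]>625)&(Q[...,0]<815)
        a=g&(Q[...,1]>-90)&(Q[...,1]<95);b=g&(Q[...,1]>135)&(Q[...,1]<350)&(Q[...,2]<130)
        e=a&(Q[...,1]>40);k=b&(Q[...,1]<190)
        z=lambda m:np.median(Q[m][:,2])
        print(n,a.sum(),b.sum(),z(a).round(2),z(b).round(2),(z(a)-z(b)).round(2),"near edge",(z(e)-z(k)).round(2))
E
python3 belt.py
```

```text
t 28.08 pos [625.6 -86.4 266.9] yaw -53.4 F [3.9 2.5 1.8] T [ 0.43 -0.58 -0.02] gap 0.299 j1,6 [-0.22  2.28]
F tool [ 0.3 -4.7 -1.7] hub est [571.9 -14.2 267.1]
t 31.08 pos [624.9 -86.5 266.3] yaw 126.8 F [3.  2.2 2.4] T [ 0.4  -0.48 -0.02] gap 0.312 j1,6 [-0.22 -0.86]
F tool [-0.   3.8 -2.4] hub est [571.1 -14.4 266.5]
scene 4355 4913 116.76 123.24 -6.47 near edge -6.46
top 2084 2602 117.32 123.38 -6.07 near edge -5.91
```

Scaled: -75.7 mm / 800 = -0.0946, -17.9 mm / 800 = -0.0224, 1 rad / 3.1416 = 0.3183.

```bash

for i in 1 2 3; do echo '[{"wz": 0.0318, "tx": 0.0006, "ty": -0.0113, "aperture": 0.3}, {"wz": 0.0637, "tx": 0.0023, "ty": -0.0224, "aperture": 0.3}, {"wz": 0.0955, "tx": 0.005, "ty": -0.0333, "aperture": 0.3}, {"wz": 0.1273, "tx": 0.0089, "ty": -0.0438, "aperture": 0.3}, {"wz": 0.1592, "tx": 0.0138, "ty": -0.0539, "aperture": 0.3}, {"wz": 0.191, "tx": 0.0196, "ty": -0.0635, "aperture": 0.3}, {"wz": 0.2228, "tx": 0.0265, "ty": -0.0725, "aperture": 0.3}, {"wz": 0.2546, "tx": 0.0341, "ty": -0.0808, "aperture": 0.3}, {"wz": 0.2865, "tx": 0.0426, "ty": -0.0881, "aperture": 0.3}, {"wz": 0.3183, "tx": 0.0518, "ty": -0.0946, "aperture": 0.3}]' | python3 -m handwheel >/dev/null; python3 m.py;done
echo '[{"aperture": 0.6}, {"aperture": 1}, {"aperture": 1}, {"wz": -0.0382, "aperture": 1}, {"wz": -0.0764, "aperture": 1}, {"wz": -0.1146, "aperture": 1}, {"wz": -0.1528, "aperture": 1}, {"wz": -0.191, "aperture": 1}, {"wz": -0.2292, "aperture": 1}, {"wz": -0.2674, "aperture": 1}, {"wz": -0.3056, "aperture": 1}, {"wz": -0.3406, "aperture": 1}]' | python3 -m handwheel >/dev/null; echo '[{"wz": -0.0382, "aperture": 1}, {"wz": -0.0764, "aperture": 1}, {"wz": -0.1146, "aperture": 1}, {"wz": -0.1528, "aperture": 1}, {"wz": -0.191, "aperture": 1}, {"wz": -0.2292, "aperture": 1}, {"wz": -0.2674, "aperture": 1}, {"wz": -0.3056, "aperture": 1}, {"wz": -0.3438, "aperture": 1}]' | python3 -m handwheel >/dev/null;  echo '[{"wz": -0.0382, "aperture": 1}, {"wz": -0.0764, "aperture": 1}, {"wz": -0.1146, "aperture": 1}, {"wz": -0.1528, "aperture": 1}, {"wz": -0.191, "aperture": 1}, {"wz": -0.2292, "aperture": 1}, {"wz": -0.2674, "aperture": 1}, {"wz": -0.3056, "aperture": 1}, {"wz": -0.3151, "aperture": 1}, {"wz": -0.3151, "aperture": 1}, {"wz": -0.3151, "aperture": 0.6}, {"wz": -0.3151, "aperture": 0.3}]' | python3 -m handwheel >/dev/null; echo '[{"aperture": 0.3}, {"aperture": 0.3}, {"aperture": 0.3}]' | python3 -m handwheel >/dev/null; python3 m.py o
python3 belt.py
```

```text
t 32.02 pos [539.7 -99.4 266.9] yaw 69.2 F [ 3.8 -1.6  0.6] T [-0.19 -0.69  0.01] gap 0.3 j1,6 [-0.28  0.09]
F tool [-0.2  4.2 -0.6] hub est [571.7 -15.2 267.2]
t 32.85 pos [482.9 -34.2 266.9] yaw 11.8 F [ 0.9 -4.3  1. ] T [-0.73 -0.26  0.05] gap 0.301 j1,6 [-0.18  1.19]
F tool [-0.   4.4 -1. ] hub est [571.  -15.7 267.1]
t 33.68 pos [507.   48.9 266.8] yaw -45.4 F [-2.8 -3.   0.7] T [-0.57  0.48 -0.  ] gap 0.302 j1,6 [-0.01  2.36]
F tool [ 0.1  4.1 -0.7] hub est [570.2 -15.2 266.6]
t 36.68 pos [507.3  49.1 266.7] yaw 134.8 F [-2.6 -3.1  2.5] T [-0.42  0.6   0.02] gap 0.311 j1,6 [-0.01 -0.79]
F tool [-0.3 -4.  -2.5] hub est [570.7 -14.8 266.5]
scene 5144 4900 121.59 123.29 -1.7 near edge -1.78
top 3149 2373 122.32 123.37 -1.05 near edge -1.14
```

Scaled: 70.5 mm / 800 = 0.0881, 64.6 mm / 800 = 0.0808, 0.9 rad / 3.1416 = 0.2865.

```bash

echo '[{"wz": 0.0318, "tx": -0.0006, "ty": 0.0113, "aperture": 0.3}, {"wz": 0.0637, "tx": -0.0023, "ty": 0.0224, "aperture": 0.3}, {"wz": 0.0955, "tx": -0.005, "ty": 0.0333, "aperture": 0.3}, {"wz": 0.1273, "tx": -0.0089, "ty": 0.0438, "aperture": 0.3}, {"wz": 0.1592, "tx": -0.0138, "ty": 0.0539, "aperture": 0.3}, {"wz": 0.191, "tx": -0.0196, "ty": 0.0635, "aperture": 0.3}, {"wz": 0.2228, "tx": -0.0265, "ty": 0.0725, "aperture": 0.3}, {"wz": 0.2546, "tx": -0.0341, "ty": 0.0808, "aperture": 0.3}, {"wz": 0.2865, "tx": -0.0426, "ty": 0.0881, "aperture": 0.3}, {"wz": 0.2865, "tx": -0.0426, "ty": 0.0881, "aperture": 0.3}]' | python3 -m handwheel >/dev/null; python3 m.py o; python3 belt.py
```

```text
t 37.62 pos [582.   74.9 266.5] yaw 83.0 F [-1.8  0.8  2.3] T [ 0.14  0.4  -0.03] gap 0.301 j1,6 [0.04 0.16]
F tool [ 0.5 -1.9 -2.3] hub est [571.  -14.4 266.2]
scene 5087 4831 123.07 123.3 -0.23 near edge -0.3
top 2346 1299 123.88 123.61 0.27 near edge 0.78
```

Level to within about 0.3 mm in both cameras. Letting go and rising clear.

Scaled: -130 mm / 800 = -0.1625, -105 mm / 800 = -0.1313.

```bash
echo '[{"ty": -0.0013, "aperture": 0.3}, {"ty": -0.0013, "aperture": 0.6}, {"ty": -0.0013, "aperture": 1}, {"ty": -0.0013, "aperture": 1}, {"ty": -0.0013, "aperture": 1}, {"ty": -0.0013, "tz": -0.025, "aperture": 1}, {"ty": -0.0013, "tz": -0.0563, "aperture": 1}, {"ty": -0.0013, "tz": -0.0938, "aperture": 1}, {"ty": -0.0013, "tz": -0.1313, "aperture": 1}, {"ty": -0.0013, "tz": -0.1625, "aperture": 1}, {"ty": -0.0013, "tz": -0.1625, "aperture": 1}, {"ty": -0.0013, "tz": -0.1625, "aperture": 1}]' | python3 -m handwheel >/dev/null; python3 m.py o; python3 belt.py; python3 -c "
from h import *
c,Q=shot('scene');cv2.imwrite('pics/e1.png',cv2.resize(c['frame'][180:300,230:390],(800,600),interpolation=cv2.INTER_CUBIC)[...,::-1])
f=c['frame'].astype(int);r=(f[...,0]>90)&(f[...,1]<50)&(f[...,2]<50)&(abs(Q[...,0]-582)<60)&(abs(Q[...,1]-75)<60)&(Q[...,2]>200)
q=Q[r];print(len(q),np.median(q,0).round(1),np.percentile(q[:,2],95))"
```

```text
t 38.72 pos [581.3  74.4 399.1] yaw 83.2 F [ 0.  -0.1 -0.3] T [-0.01  0.04  0.06] gap 1.0 j1,6 [0.04 0.16]
F tool [-0.1  0.   0.3] hub est [570.7 -14.9 398.8]
scene 5135 4831 123.03 123.29 -0.26 near edge -0.31
top 2250 1008 123.64 123.3 0.35 near edge 0.62
19 [586.2  82.7 294.5] 296.5044151582431
```

View pics/e1.png

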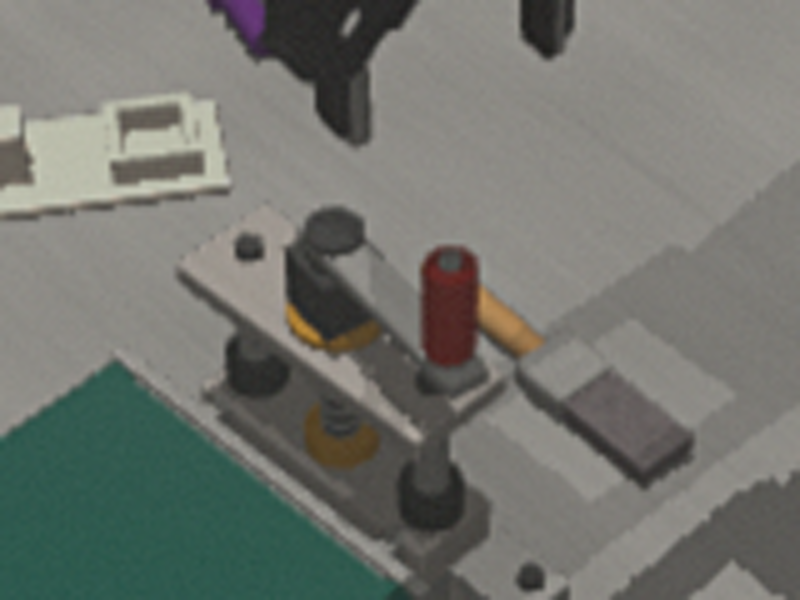

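The crank sits flush and upright on the boss: hub at (333,300), handle at (450,305). The gripper is clear, the brush has not moved and the belts are level. Handing in.

```bash
python3 -c "
from bench import env
print(env.hand_in())"
```

```text
the job is handed in; nothing more can be done
None
```

I fitted the crank fully home on the spindle, wound the table level with the conveyor (within about 0.3 to 0.6 mm by both cameras), left the crank on the spindle with the gripper clear, and handed the job in at about 39 s; no verdict was returned, and joint 6 read 2.66 rad, the end of its range, once during winding.

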